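# Raise the wreath board to the pointer and hold it

### The job

The tilting wreath board is bolted flat on its stand. Draw the sliding bolt back until it is clear of the board, then lift the board by its bar handle until it lines up with the red pointer, and finish while still holding it there by the handle (it drops if let go). Leave the pointer and everything else on the table where it is.

Things in the scene. Friction and masses are not known exactly. Their poses are not given: they have to be found in the camera images.
- stand: tilting wreath stand, fixed to the table: wooden box base, 270 (its x) by 430 (its y) by 40 mm high, spanning x -125..145, y -245..185 about its origin, which lies on the table plane (the underside of the base). Its x axis points from the handle side to the hinge side, its z axis up. The bolt sits on its -y side, the white quadrant with the red pointer on its +y side (upright plate at y = 162..168, up to 235 high)
- hinge_mid (a point): middle of the board's hinge axis, 120 mm along the stand's x from its origin and 52 mm above the table; the axis runs along the stand's y
- board (a joint): angle of the plywood board (220 from hinge to free edge, 260 wide, 12 thick, carrying a wreath up to 45 mm high; the whole weighs 0.65 to 1.0 kg) in rad: 0 lying flat, growing as the handle edge is raised; stop at 1.25. The hinge is free: let go, the board falls flat. While the bolt is over it, it cannot rise
- board_edge (a point): point on the board's side edge next to the pointer, 190 mm from the hinge axis, middle of a blue stripe (50 by 10 mm); its x axis points along the board towards the hinge
- handle: round aluminium grip bar, diameter 14, 116 long, carried between two side arms on the free edge of the board. Origin at the middle of the bar: in the board's plane, 265 mm from the hinge axis, 45 mm out from the board's edge, overhanging the table in front of the base (52 mm above it when flat). The bar runs along its y axis (parallel to the hinge) and is a sleeve that turns freely in its arms, so the gripper may keep pointing down. About 3 to 5 N lifts it
- pointer (a joint): angle of the red pointer in rad, about the same hinge axis and counted like the board's: the board lines up with the pointer when both are equal. Between 0.4 and 1.0; stiff, not to be moved
- pointer_tip (a point): outer end of the red pointer (strip 9 mm wide), 215 mm from the hinge axis and 156 mm to the stand's +y side of the board's middle; its x axis points along the pointer towards the hinge
- bolt (a joint): travel of the flat steel bolt in m: 0 fully shut, tongue 25 mm over the board; 0.045 fully drawn (stop), moving towards the stand's -y. It clears the board beyond 0.025. Friction about 2 N, stays where left
- bolt_knob (a point): point on the axis of the bolt's upright brass knob (diameter 14), 14 mm below its top; the knob's top is 111 mm above the table, the bar it stands on 68 mm, a steel strap over the bar 42 mm to the stand's +y side 76 mm
- spray: bystander, to be left alone: bright green bottle with red cap, diameter 60, 170 high; origin at the middle of its underside
- glue: bystander, to be left alone: yellow glue bottle with red cap, diameter 52, 120 high; origin at the middle of its underside
- twine: bystander, to be left alone: copper-coloured wire spool, diameter 48, 50 high, standing on the wooden base behind the bolt; origin at the middle of its underside
- scissors: bystander, to be left alone: scissors with yellow grips lying flat, about 150 long, 10 high; origin at the middle of its underside
- tape: bystander, to be left alone: flat green tape roll, diameter 72, 20 high; origin at the middle of its underside
- jar: bystander, to be left alone: glass jar with steel lid, diameter 60, 70 high; origin at the middle of its underside

How it is judged:
On the way, in this order (a step that is already met when the one before it is completed fails the run):
1. the bolt is drawn clear while the board still lies flat (value of joint bolt above 0.028 m and value of joint board below 0.1 rad), for 0.2 s.
2. the board is lifted by its handle (value of joint board above 0.2 rad and contact force between the fingers and handle above 1 N), for 0.2 s.
At the end, for the whole second after the job is handed in: the board is in line with the pointer within 0.08 rad (4.5 degrees), still (under 0.1 rad/s), the fingers bear on the handle with more than 1 N, and the bolt is still drawn more than 26 mm (angle between the x axis of board_edge and the x axis of pointer_tip, either way round below 0.08 rad and velocity of joint board between -0.1 and 0.1 rad/s and contact force between the fingers and handle above 1 N and value of joint bolt above 0.026 m); the arm keeps its last pose, push and grip.
It fails at once if the pointer is shifted by more than 8 mm (distance of pointer_tip from where it was at the start of the episode above 0.008 m).
It fails at once if a bystander is shifted by more than 30 mm (distance of any of spray, glue, twine, scissors, tape, jar from where it was at the start of the episode above 0.03 m).
It also fails if it takes over 54 s, if anything falls off the work surface, if the arm or the gripper's body presses on something with over 40 N, if the wrist force passes 120 N, or if a joint passes its speed limit or range.

### The arm

A 6-joint arm with a two-finger parallel gripper is mounted at the origin on the work surface. World frame = base frame: x ahead of the robot, y to its left, z up, the work surface at z = 0. Lengths are in m, angles in rad, forces in N, time in s.
With the tool pointing down it reaches from about 0.375 to 0.975 m from the base axis. Payload 3.8 kg.
Tool frame: the origin (TCP) lies at the very end of the fingers, on their centre line; the grasp point (between the pads) lies bot.grasp_offset behind it (bot.grasp_offset is the distance from the TCP to the grasp point, in m); y points along the fingers, x is the direction in which the jaws open and shut, and the axes are right-handed (so a half turn about y gives the same grasp; the last joint's range is limited). The gripper opens to 85 mm and grips with 20 to 120 N. Pads are 22 mm wide; open, the fingers measure 114 mm over their backs; the gripper's body (76 mm by 85 mm) begins 54 mm behind the grasp point. The pads swing forward as they close: fully open they stand 13 mm farther back than shut.
Start: joints at [-1.255, 0.264, 1.604, -0, 1.274, -0.037], TCP at [0.233, -0.633, 0.231] pointing down, gripper open.
Joint ranges: [-2.63, 2.63], [-0.94, 2.18], [0.31, 2.57], [-1.31, 4.45], [0, 2.66], [-2.55, 2.55]. Speed limits (rad/s): [2.57, 2.57, 3.14, 3.14, 3.14, 3.14].

### API

Orientations are given as a rotation vector (axis times angle).
In Python, from workcell import sensors, read_camera, job, bot gives the robot as it stands.
- The arm moves only by the tool arm_command, never from a script. Its argument "deltas" is a list of rows, each a list of 4 numbers: the shift along the tool's x, y, z in m, then the turn about the tool's y in rad. A call has 1 to 20 rows; each row shifts and turns the commanded pose from where the row before left it, along the tool's axes as they then stand; what a row does not reach is not made up. A row lasts 1/8 s, in which the tool goes at most 62.5 mm and 10.7 degrees, less where a joint would pass 70% of its speed; a pose out of reach is approached as far as the arm can. A call is refused whole if a number of a shift passes 0.0625 or a number of a turn 0.188, either way. A call with a gripper value outside its range is refused whole. "fingers" is the finger opening in m, from 0 to 0.0854, set as the call begins (left out, the last holds). The fingers move at their own pace and stop on an object; "newtons" is the grip in N (left out, the last holds). Time passes only in rows, so rows that do not move let the fingers close. It gives the time, the measured TCP pose, the force and the opening at its end, in the units of the state.
- sensors.read_state(): the state, without advancing time (a new reading comes with each control period).
- read_camera(name): name is "scene" or "top" or "wrist"; returns a dict with "color" (384x512x3 uint8, red, green, blue), "vfov" (degrees; the focal length in pixels is half the picture's height over the tangent of half this angle, whatever the lens; pixels are square), "cx", "cy" (the principal point, pixels), "dist_coeffs" ([k1, k2, p1, p2, k3] as OpenCV has them; the pictures are not rectified), "R" (3x3) and "t" (3): a world point X has camera coordinates R X + t; the wrist camera has in their place "T_tool_cam" (4x4, takes a point from camera to tool coordinates, whose origin is the TCP and whose axes are the tool frame's). Camera axes: x right, y down, z forward; pixel columns grow to the right and rows downward; lengths in m; the calibration is good to about 2 mm. A picture is of the moment at which its call begins: read the wrist's pose just before it. There is no depth.
- job.finish_job(): hands the job in, once; it reports no verdict.
The state is a dict: "time": time; "q": joint angles; "joint_vel": joint speeds; "joint_torque": joint torques, N m; "tool_pos": TCP position; "tcp_rot": TCP orientation; "wrist_force": force on the tool from outside, world axes, zero at the start; "torque": the same for the moment, N m; "width": opening from 0.0 (shut) to 1.0 (fully open).
Only numpy, scipy, OpenCV 4.12 (cv2) and the standard library are available. Lean on these libraries where they do the work, as an engineer would, in place of code of your own. Each camera call takes 0.05 s, during which the arm holds its last target.

## Working session

There is one attempt and no reset: what is moved stays moved. The work goes in short steps, Python scripts to look and compute and a tool call to move; the robot and the scene stay as the last step left them, time stands still between calls to the robot, and variables do not carry over. Pictures are saved under pics/ and viewed, and the job is handed in when it is done.

Besides the shell and the picture viewer there is one more tool, called after "Emit:" by a JSON object that holds its "api" and its "payload", one argument or row to a line. arm_command: Moves the arm, as the interface text tells. Its arguments: {"type":"object","properties":{"deltas":{"type":"array"},"fingers":{"type":"number"},"newtons":{"type":"number"}},"required":["deltas"]}

```bash
ls; mkdir -p pics
python3 - <<'E'
from workcell import sensors, read_camera, job, bot
import cv2,pickle
print(sensors.read_state()); print(bot.grasp_offset)
d={}
for n in ["scene","top","wrist"]:
    c=read_camera(n); d[n]=c
    cv2.imwrite(f"pics/{n}0.png",c["color"][:,:,::-1])
    print(n,{k:v for k,v in c.items() if k!="color"})
pickle.dump(d,open("c0.pkl","wb"))
E
```

```text
pics
{'time': 0.0, 'q': array([-1.25490488e+00,  2.64739755e-01,  1.60537604e+00, -2.29142340e-05,
        1.27368341e+00, -3.69318395e-02]), 'joint_vel': array([-0.00057509,  0.0004997 , -0.00025085,  0.0004025 ,  0.00160137,
        0.00053182]), 'joint_torque': array([-2.73075551e-03, -5.15118277e+01, -3.67310464e+01, -2.45432684e-04,
        1.28456918e-02,  2.17165656e-06]), 'tool_pos': array([ 0.23299046, -0.63274056,  0.22996994]), 'tcp_rot': array([-1.35436636,  0.94676582, -0.94383222]), 'wrist_force': array([-0.29545617,  0.41623631, -0.34649316]), 'torque': array([ 0.00766135, -0.00601118,  0.02261225]), 'width': 1.002575490651409}
0.0187
scene {'vfov': 43.86552612866621, 'cx': 245.40780151356876, 'cy': 196.19832564715702, 'dist_coeffs': array([-0.00554468,  0.        ,  0.        ,  0.        ,  0.        ]), 'R': array([[ 0.76057544,  0.64909942,  0.0139624 ],
       [ 0.55360178, -0.6371419 , -0.53626044],
       [-0.33919031,  0.41559613, -0.84393708]]), 't': array([-0.46733386, -0.24442307,  1.78175231])}
top {'vfov': 48.73970246281884, 'cx': 252.4376950321285, 'cy': 193.43510859284038, 'dist_coeffs': array([-0.10865636,  0.        ,  0.        ,  0.        ,  0.        ]), 'R': array([[-0.01780921, -0.99980437,  0.0086052 ],
       [-0.99427219,  0.01680222, -0.10554854],
       [ 0.10538331, -0.01043564, -0.99437692]]), 't': array([0.02959411, 0.57206192, 1.6956815 ])}
wrist {'vfov': 58.36243123807433, 'cx': 255.96069520388872, 'cy': 191.099887867752, 'dist_coeffs': array([-0.0965763,  0.       ,  0.       ,  0.       ,  0.       ]), 'T_tool_cam': array([[ 9.99999347e-01, -7.90195201e-04, -8.26190719e-04,
         7.18110133e-05],
       [ 5.44243867e-04, -3.06488861e-01,  9.51874089e-01,
        -1.42866715e-01],
       [-1.00538459e-03, -9.51873917e-01, -3.06488230e-01,
         7.76832367e-02],
       [ 0.00000000e+00,  0.00000000e+00,  0.00000000e+00,
         1.00000000e+00]])}
```

View pics/scene0.png

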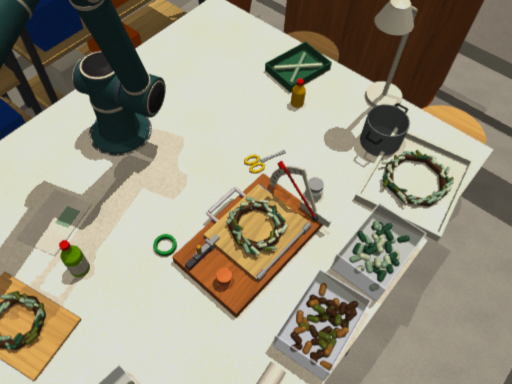

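View pics/top0.png

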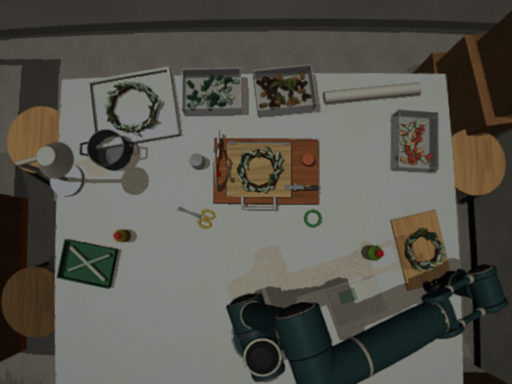

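View pics/wrist0.png

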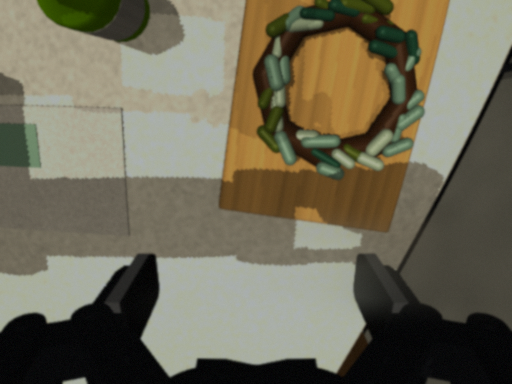

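The top view shows the stand at about (214-319, 138-205). The handle is at (259,203), the bolt at (300,187) and the quadrant with the red pointer at (221,165). Next I'll zoom in on these.

Run:
```python
import cv2,pickle,numpy as np
d=pickle.load(open("c0.pkl","rb"))
t=d["top"]["color"][125:220,200:335,::-1]; cv2.imwrite("pics/topz.png",cv2.resize(np.clip(t*1.0*1.5,0,255).astype(np.uint8),None,fx=5.8,fy=5.8,interpolation=cv2.INTER_CUBIC))
t=d["scene"]["color"][150:320,165:340,::-1]; cv2.imwrite("pics/scenez.png",cv2.resize(t,None,fx=3.5,fy=3.5,interpolation=cv2.INTER_CUBIC))
```

```text
(no output)
```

View pics/topz.png

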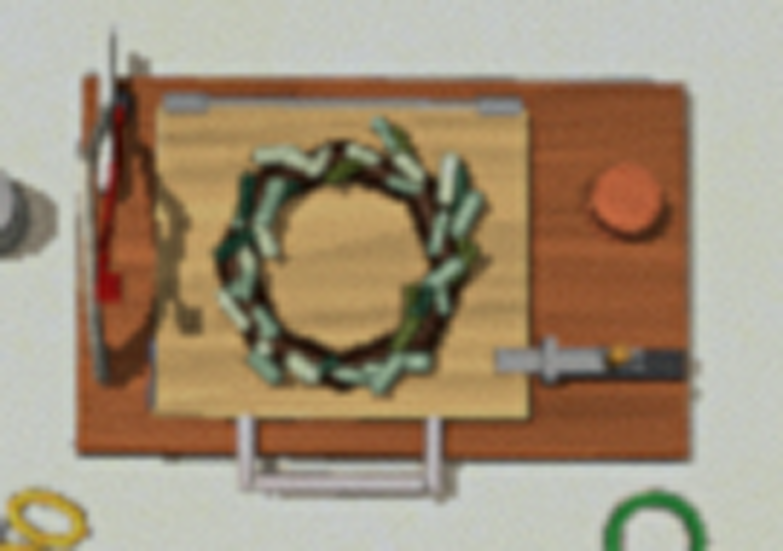

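View pics/scenez.png

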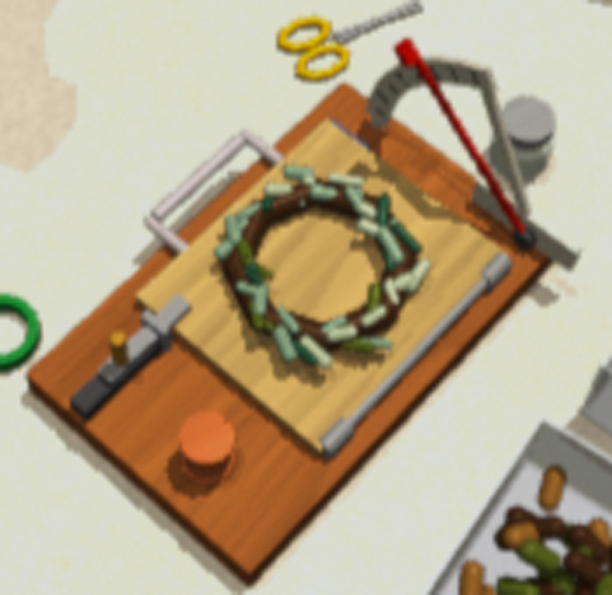

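```bash
cat > h.py <<'E'
import cv2,pickle,numpy as np
def K(c):
    f=c["color"].shape[0]/2/np.tan(np.radians(c["vfov"])/2); return np.array([[f,0,c["cx"]],[0,f,c["cy"]],[0,0,1]])
def Rt(c):return c["R"],c["t"]
def ray(c,uv):
    n=cv2.undistortPoints(np.array(uv,float).reshape(-1,1,2),K(c),c["dist_coeffs"]).reshape(-1,2)
    R,t=Rt(c); d=np.c_[n,np.ones(len(n))]@R; return -R.T@t,d/np.linalg.norm(d,axis=1)[:,None]
def onz(c,uv,z):
    o,d=ray(c,uv); return o+d*((z-o[2])/d[:,2])[:,None]
def tri(c1,u1,c2,u2):
    o1,d1=ray(c1,u1);o2,d2=ray(c2,u2);out=[]
    for a,b in zip(d1,d2):
        s=np.linalg.lstsq(np.c_[a,-b],o2-o1,rcond=None)[0]; p,q=o1+a*s[0],o2+b*s[1]; out.append(np.r_[(p+q)/2,np.linalg.norm(p-q)])
    return np.array(out)
def proj(c,X):
    R,t=Rt(c); return cv2.projectPoints(np.array(X,float).reshape(-1,1,3),cv2.Rodrigues(R)[0],t,K(c),c["dist_coeffs"])[0].reshape(-1,2)
def fit(P):  # stand-frame corners -> x,y,yaw ; P order: (-125,185),(-125,-245),(145,-245),(145,185)
    A=np.array([[-.125,.185],[-.125,-.245],[.145,-.245],[.145,.185]]);P=np.array(P)[:,:2]
    a=A-A.mean(0);b=P-P.mean(0); yaw=np.arctan2((a[:,0]*b[:,1]-a[:,1]*b[:,0]).sum(),(a*b).sum())
    R=np.array([[np.cos(yaw),-np.sin(yaw)],[np.sin(yaw),np.cos(yaw)]]); o=P.mean(0)-R@A.mean(0)
    return o,yaw,P-(A@R.T+o)
E
python3 - <<'E'
from h import *
np.set_printoptions(precision=4,suppress=True)
d=pickle.load(open("c0.pkl","rb"));T,S=d["top"],d["scene"]
zt=lambda L:np.array(L)/5.8+[200,125]-.4; zs=lambda L:np.array(L)/3.5+[165,150]-.36
for c,u in((T,zt([(78,455),(690,460),(685,83),(84,75)])),(S,zs([(345,83),(30,378),(250,580),(550,262)]))):
    P=onz(c,u,.04);o,y,r=fit(P);print(P[:,:2],o,y,r,sep="\n")
names=["ptip","ppiv","handleL","handleR","knobtop","strap"]
t=zt([(108,298),(122,98),(248,482),(436,490),(620,353),(550,360)]);s=zs([(405,46),(528,240),(248,135),(150,217),(118,334),(165,320)])
for n,x in zip(names,tri(T,t,S,s)):
    l=np.array([[np.cos(y),np.sin(y)],[-np.sin(y),np.cos(y)]])@(x[:2]-o)
    print(n,x,l)
E
```

```text
[[ 0.5351  0.1796]
 [ 0.5242 -0.2475]
 [ 0.7932 -0.2537]
 [ 0.8054  0.1734]]
[ 0.6553 -0.0068]
-0.025749901310543628
[[ 0.     -0.0018]
 [ 0.0002  0.001 ]
 [-0.0007  0.0018]
 [ 0.0004 -0.001 ]]
[[ 0.5427  0.1774]
 [ 0.5346 -0.2487]
 [ 0.7998 -0.2594]
 [ 0.8123  0.1457]]
[ 0.6636 -0.0159]
-0.0403693031143211
[[-0.0034  0.0034]
 [ 0.0058  0.0069]
 [ 0.0013  0.0071]
 [-0.0036 -0.0174]]
ptip [0.6226 0.1478 0.2018 0.0044] [-0.0475  0.1619]
ppiv [0.7857 0.1458 0.0501 0.0003] [0.1155 0.1665]
handleL [0.5146 0.0625 0.0506 0.0032] [-0.152   0.0723]
handleR [ 0.5069 -0.0668  0.0537  0.0043] [-0.1545 -0.0572]
knobtop [ 0.5917 -0.1904  0.1122  0.0008] [-0.0648 -0.1772]
strap [ 0.5952 -0.1443  0.0734  0.009 ] [-0.0631 -0.1311]
```

Run:
```python
from h import *
from workcell import sensors
from scipy.spatial.transform import Rotation as Ro
np.set_printoptions(precision=4,suppress=True)
s=sensors.read_state();R=Ro.from_rotvec(s["tcp_rot"]).as_matrix();print(R)
d=pickle.load(open("c0.pkl","rb"));T,S=d["top"],d["scene"]
o=np.array([.6553,-.0068,0]);y=-.0257
ex=np.array([np.cos(y),np.sin(y),0]);ey=np.array([-np.sin(y),np.cos(y),0])
for ye in(.153,.156,.159):
  for c,u in((T,np.array([[108,298]])/5.8+[200,125]-.4),(S,np.array([[405,46]])/3.5+[165,150]-.36)):
    O,D=ray(c,u);k=(ye-(O-o)@ey)/(D@ey);P=(O+D*k[:,None])[0]-o
    x=.12-P@ex;z=P[2]-.052;print(ye,x,z,np.hypot(x,z),np.arctan2(z,x))
for t in(np.array([[627,198]])/5.8+[200,125]-.4,): print("twine",onz(T,t,.09))
h=o+ex*-.145+[0,0,.052]; k=[.5917,-.1904,.097]
print("handle",h,"hinge",o+.12*ex)
for tgt in(k,h):
  print(R.T@(np.array(tgt)+[0,0,-.0187]-s["tool_pos"]))
```

```text
[[ 0.3456 -0.0006  0.9384]
 [-0.9384  0.0017  0.3456]
 [-0.0018 -1.      0.0001]]
0.153 0.15645744715881993 0.13807383530334666 0.20867035430753125 0.7230625287156119
0.153 0.1536352998654429 0.1537861070867919 0.2173797876934624 0.7858887187258724
0.156 0.15049403158806612 0.09759856590486177 0.17937093858904649 0.5753349208540534
0.156 0.15564893142374797 0.1489480768453469 0.21543472201407543 0.7634026292020757
0.159 0.14453061601731232 0.057123296506376646 0.15540968428672391 0.3763903161795622
0.159 0.15766256298205286 0.1441100466039021 0.21360053674616228 0.7405186226850433
twine [[ 0.7012 -0.2021  0.09  ]]
handle [ 0.5103 -0.0031  0.052 ] hinge [ 0.7753 -0.0099  0.    ]
[-0.291   0.1525  0.4895]
[-0.4948  0.1978  0.4778]
```

Emit:
{"api": "arm_command", "payload": {
  "deltas": [
    [0,0,0,-0.17],
    [0,0,0,-0.17],
    [0,0,0,-0.17],
    [0,0,0,-0.17],
    [0,0,0,-0.17],
    [0,0,0,-0.17],
    [0,0,0,-0.172],
    [0.03,0,0.037,0],
    [0.03,0,0.037,0],
    [0.03,0,0.037,0],
    [0.03,0,0.037,0],
    [0.03,0,0.037,0],
    [0.03,0,0.037,0],
    [0.03,0,0.037,0],
    [0.03,0,0.037,0],
    [0.03,0,0.037,0],
    [0.03,0,0.037,0],
    [0.03,0,0.037,0],
    [0.025,0,0.035,0],
    [0,0,0,0]
  ]
}}

```text
time: 2.65
tool_pos: [0.6009, -0.1981, 0.2307]
tcp_rot: [-1.57, 0.018, -0.017]
wrist_force: [-0.4, -0.3, -0.6]
width: 0.999
```

```bash
cat >> h.py <<'E'
from scipy.spatial.transform import Rotation as Ro
np.set_printoptions(precision=4,suppress=True)
def snap(tag,names=("wrist",)):
    from workcell import sensors, read_camera
    out={}
    for n in names:
        s=sensors.read_state(); c=read_camera(n)
        if n=="wrist":
            R=Ro.from_rotvec(s["tcp_rot"]).as_matrix(); M=c["T_tool_cam"]; Rw=R@M[:3,:3]; p=R@M[:3,3]+s["tool_pos"]
            c["R"]=Rw.T; c["t"]=-Rw.T@p
        out[n]=c; cv2.imwrite(f"pics/{n}_{tag}.png",c["color"][:,:,::-1])
    print(s["time"],s["tool_pos"],Ro.from_rotvec(s["tcp_rot"]).as_matrix(),s["wrist_force"],s["width"])
    pickle.dump(out,open(f"c_{tag}.pkl","wb")); return out
E
python3 -c "
from h import *
snap('1')"
```

```text
2.65 [ 0.6009 -0.1981  0.2307] [[ 0.9998 -0.0003  0.022 ]
 [-0.022   0.0009  0.9998]
 [-0.0003 -1.      0.0009]] [-0.4399 -0.3015 -0.5568] 0.999221345290278
```

View pics/wrist_1.png

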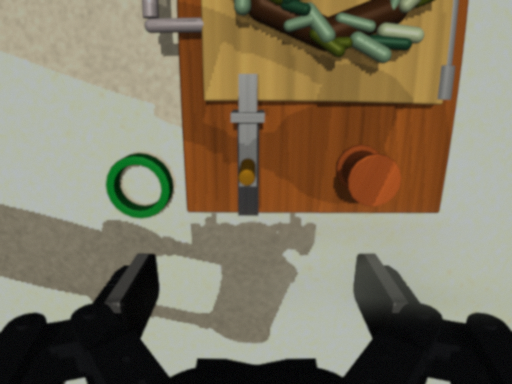

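The wrist view shows the knob top at about (247,177), the bolt bar vertical at x≈248, the spool at (372,178), and the base's -y corners at (188,212) and (440,212).

Run:
```python
from h import *
W=pickle.load(open("c_1.pkl","rb"))["wrist"]
print("knobtop",onz(W,[(247,178)],.111),"corners",onz(W,[(188,212),(440,212)],.04),"bar",onz(W,[(248,195),(248,100)],.068),"twine",onz(W,[(374,180)],.09))
z=cv2.resize(W["color"][60:230,170:420,::-1],None,fx=3,fy=3,interpolation=cv2.INTER_CUBIC);cv2.imwrite("pics/wz1.png",z)
```

```text
knobtop [[ 0.593  -0.1932  0.111 ]] corners [[ 0.5277 -0.2482  0.04  ]
 [ 0.7956 -0.2548  0.04  ]] bar [[ 0.5919 -0.2216  0.068 ]
 [ 0.5945 -0.135   0.068 ]] twine [[ 0.7022 -0.2031  0.09  ]]
```

View pics/wz1.png

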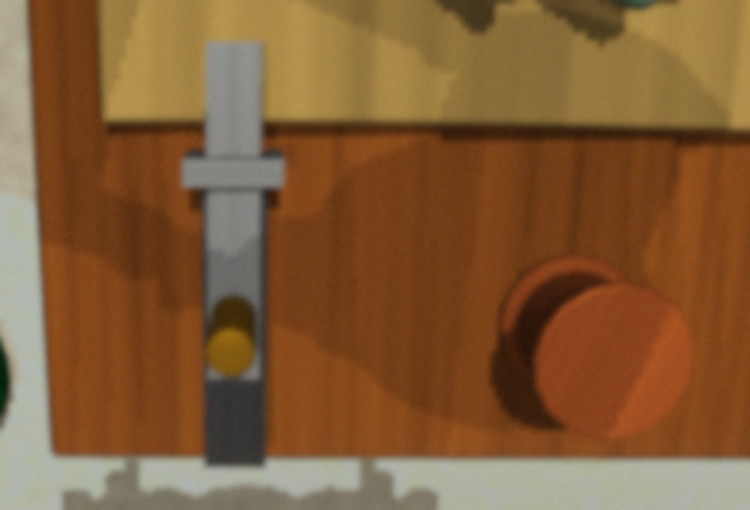

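Emit:
{"api": "arm_command", "payload": {
  "deltas": [
    [-0.008,0,0.005,0],
    [0,0.03,0,0],
    [0,0.03,0,0],
    [0,0.03,0,0],
    [0,0.03,0,0],
    [0,0.02,0,0],
    [0,0.012,0,0],
    [0,0,0,0]
  ],
  "fingers": 0.05,
  "newtons": 40
}}

```text
time: 3.7
tool_pos: [0.5911, -0.1958, 0.0787]
tcp_rot: [-1.57, 0.022, -0.02]
wrist_force: [-0.0, 0.8, 1.3]
width: 0.585
```

Emit:
{"api": "arm_command", "payload": {
  "deltas": [
    [0,0,0,0],
    [0,0,0,0],
    [0,0,0,0],
    [0,0,0,0],
    [0,0,0,0]
  ],
  "fingers": 0.0
}}

```text
time: 4.32
tool_pos: [0.5934, -0.1959, 0.0808]
tcp_rot: [-1.572, 0.018, -0.023]
wrist_force: [4.1, 0.4, 6.3]
width: 0.151
```

Emit:
{"api": "arm_command", "payload": {
  "deltas": [
    [0,0,-0.008,0],
    [0,0,-0.008,0],
    [0,0,-0.008,0],
    [0,0,-0.008,0],
    [0,0,-0.008,0],
    [0,0,-0.002,0],
    [0,0,0,0],
    [0,0,0,0]
  ]
}}

```text
time: 5.32
tool_pos: [0.5923, -0.2381, 0.0808]
tcp_rot: [-1.572, 0.018, -0.023]
wrist_force: [4.2, -0.1, 5.3]
width: 0.149
```

```bash
python3 -c "
from h import *
snap('2')"
```

```text
5.325 [ 0.5923 -0.2381  0.0808] [[ 0.9997  0.0034  0.026 ]
 [-0.026  -0.0011  0.9997]
 [ 0.0034 -1.     -0.0011]] [ 4.1624 -0.0782  5.3317] 0.1492667249534282
```

View pics/wrist_2.png

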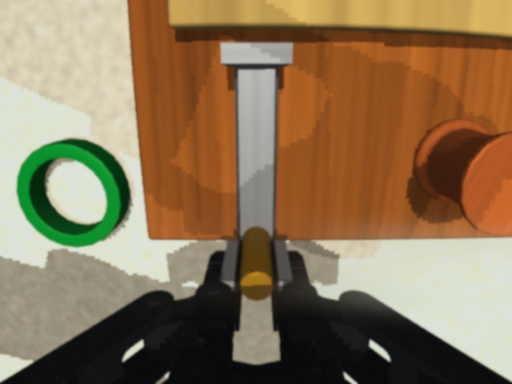

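The bolt is now short of the strap and the board at (256,52), so it has been drawn about 42 mm. I'll release it and move above the handle.

Emit:
{"api": "arm_command", "payload": {
  "deltas": [
    [0,0,0,0],
    [0,0,0,0],
    [0,0,0,0],
    [0,-0.03,0,0],
    [0,-0.04,0,0],
    [0,-0.04,0,0],
    [0,-0.04,0,0],
    [-0.015,0,0.035,0],
    [-0.015,0,0.035,0],
    [-0.015,0,0.035,0],
    [-0.015,0,0.035,0],
    [-0.015,0,0.035,0],
    [-0.011,0,0.035,0],
    [0,0,0,0],
    [0,0,0,0]
  ],
  "fingers": 0.05
}}

```text
time: 7.25
tool_pos: [0.5101, -0.0257, 0.2291]
tcp_rot: [-1.571, 0.02, -0.02]
wrist_force: [0.5, -0.3, -0.6]
width: 0.583
```

```bash
python3 -c "
from h import *
snap('3',('wrist','top'))"
```

```text
7.3 [ 0.5102 -0.026   0.2292] [[ 0.9997 -0.0001  0.0262]
 [-0.0262 -0.0005  0.9997]
 [-0.0001 -1.     -0.0005]] [-0.1188 -1.2098 -0.6252] 0.5829890429865453
```

View pics/wrist_3.png

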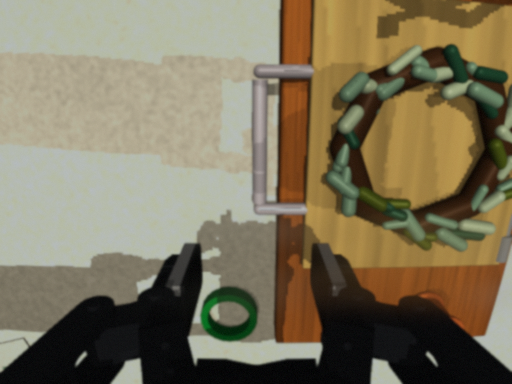

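The handle bar runs vertically at x≈260, between rows 75 and 208.

Run:
```python
from h import *
W=pickle.load(open("c_3.pkl","rb"))["wrist"]
print(onz(W,[(260,78),(260,140),(260,206)],.052))
```

```text
[[ 0.5148  0.0555  0.052 ]
 [ 0.5135 -0.0003  0.052 ]
 [ 0.512  -0.066   0.052 ]]
```

Emit:
{"api": "arm_command", "payload": {
  "deltas": [
    [0.003,0,0.022,0],
    [0,0.03,0,0],
    [0,0.03,0,0],
    [0,0.03,0,0],
    [0,0.03,0,0],
    [0,0.03,0,0],
    [0,0.02,0,0],
    [0,0.014,0,0],
    [0,0,0,0],
    [0,0,0,0]
  ],
  "fingers": 0.05
}}

```text
time: 8.6
tool_pos: [0.5146, -0.0038, 0.0461]
tcp_rot: [-1.571, 0.02, -0.022]
wrist_force: [-0.6, 0.0, -0.7]
width: 0.585
```

Emit:
{"api": "arm_command", "payload": {
  "deltas": [
    [0,0,0,0],
    [0,0,0,0],
    [0,0,0,0],
    [0,0,0,0],
    [0,0,0,0]
  ],
  "fingers": 0.0,
  "newtons": 50
}}

```text
time: 9.22
tool_pos: [0.5137, -0.0035, 0.0462]
tcp_rot: [-1.571, 0.02, -0.02]
wrist_force: [-2.0, -0.8, 4.5]
width: 0.14
```

```bash
python3 -c "
from h import *
snap('4')"
```

```text
9.225 [ 0.5137 -0.0035  0.0462] [[ 0.9997  0.0001  0.0259]
 [-0.0259 -0.0001  0.9997]
 [ 0.0001 -1.     -0.0001]] [-2.0091 -0.8287  4.5164] 0.13997956246326906
```

View pics/wrist_4.png

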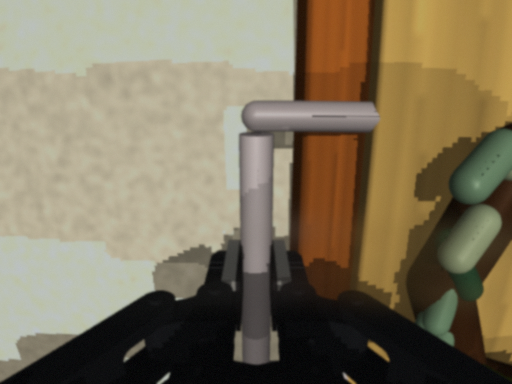

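The bar is held between the pads at (256,265). I'll lift along the arc to 0.3 rad and check.

Emit:
{"api": "arm_command", "payload": {
  "deltas": [
    [0.0003,-0.0132,0,0],
    [0.001,-0.0132,0,0],
    [0.0016,-0.0131,0,0],
    [0.0023,-0.013,0,0],
    [0.0029,-0.0129,0,0],
    [0.0036,-0.0127,0,0],
    [0,0,0,0],
    [0,0,0,0],
    [0,0,0,0]
  ]
}}

```text
time: 10.4
tool_pos: [0.5248, -0.0038, 0.1227]
tcp_rot: [-1.571, 0.021, -0.019]
wrist_force: [-0.1, 0.2, -4.5]
width: 0.136
```

```bash
python3 -c "
from h import *
snap('5',('wrist','scene'))"
```

```text
10.45 [ 0.5249 -0.0038  0.1227] [[ 0.9997 -0.0012  0.026 ]
 [-0.026   0.0001  0.9997]
 [-0.0012 -1.      0.    ]] [-0.0155 -0.338  -4.1232] 0.13489897792229655
```

View pics/scene_5.png

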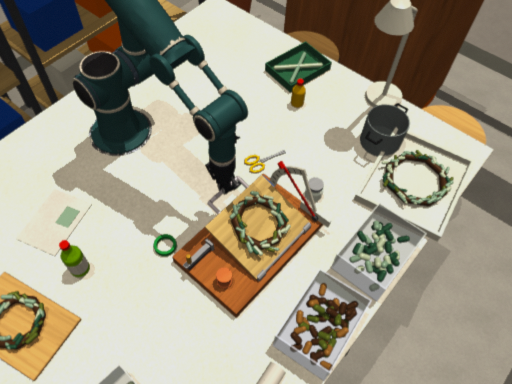

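Emit:
{"api": "arm_command", "payload": {
  "deltas": [
    [0.0042,-0.0126,0,0],
    [0.0049,-0.0123,0,0],
    [0.0055,-0.0121,0,0],
    [0.0061,-0.0118,0,0],
    [0.0066,-0.0115,0,0],
    [0.0072,-0.0111,0,0],
    [0.0078,-0.0107,0,0],
    [0.0083,-0.0103,0,0],
    [0.0088,-0.0099,0,0],
    [0,0,0,0],
    [0,0,0,0],
    [0,0,0,0]
  ]
}}

```text
time: 12.0
tool_pos: [0.5847, -0.0054, 0.2269]
tcp_rot: [-1.571, 0.021, -0.02]
wrist_force: [-6.1, -0.5, 1.8]
width: 0.138
```

```bash
python3 -c "
from h import *
o=snap('6',('wrist','top','scene'))
cv2.imwrite('pics/sz6.png',cv2.resize(o['scene']['color'][150:270,190:340,::-1],None,fx=5,fy=5,interpolation=cv2.INTER_CUBIC))
cv2.imwrite('pics/tz6.png',cv2.resize(np.clip(o['top']['color'][125:220,200:335,::-1]*1.5,0,255).astype(np.uint8),None,fx=5.8,fy=5.8,interpolation=cv2.INTER_CUBIC))
"
```

```text
12.1 [ 0.5847 -0.0054  0.2269] [[ 0.9997 -0.0003  0.026 ]
 [-0.026  -0.0001  0.9997]
 [-0.0003 -1.     -0.0001]] [-5.5892 -0.7389  1.2453] 0.13260555146953593
```

View pics/sz6.png

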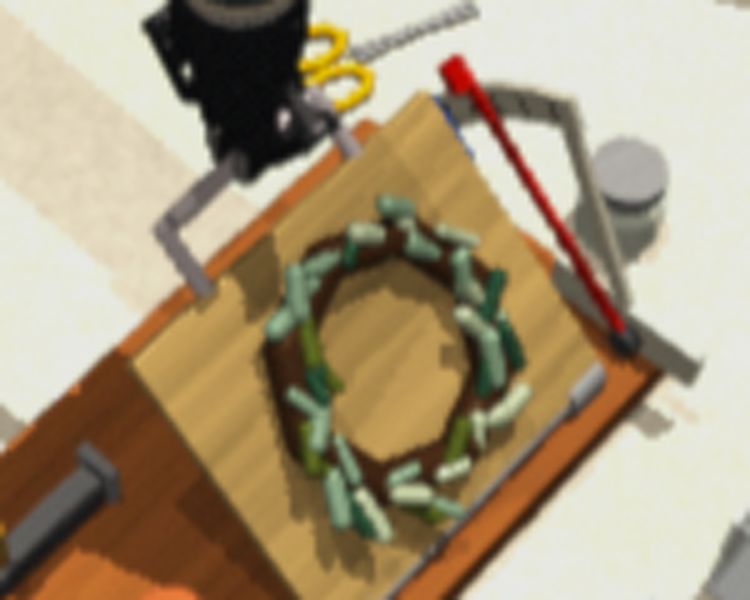

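View pics/tz6.png

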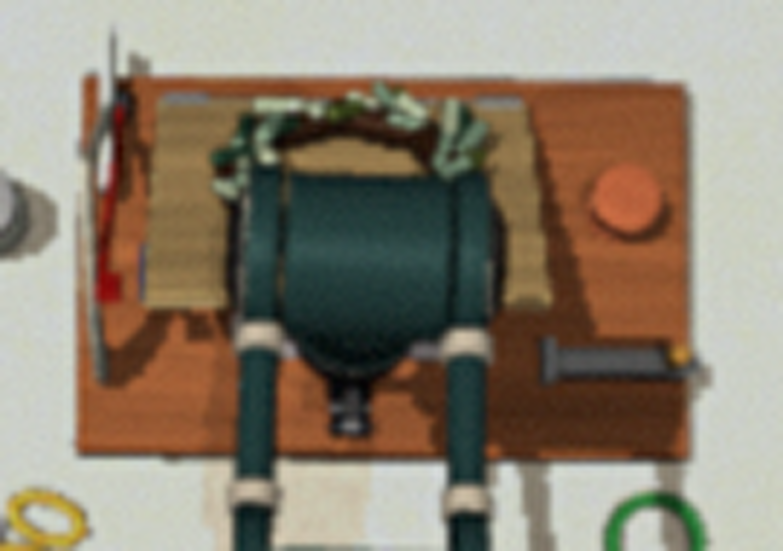

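View pics/wrist_6.png

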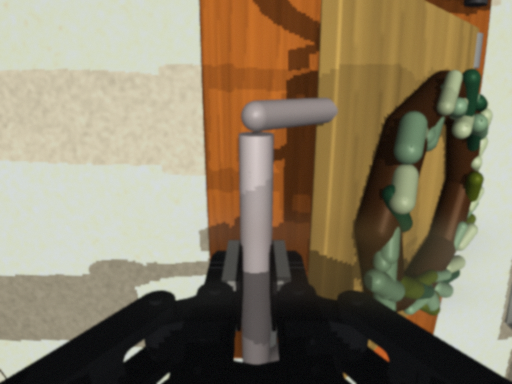

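```bash
cat > m.py <<'E'
from h import *
import sys
o=pickle.load(open(sys.argv[1],"rb"));S=o["scene"]
O0=np.array([.6575,-.0055,0]);y=-.0255
ex=np.array([np.cos(y),np.sin(y),0]);ey=np.array([-np.sin(y),np.cos(y),0])
def onp(u,ye):
    O,D=ray(S,u);k=(ye-(O-O0)@ey)/(D@ey);P=O+D*k[:,None]-O0
    return np.c_[.12-P@ex,P[:,2]-.052]
im=S["color"].astype(int);m=((im[...,0]>120)&(im[...,1]<70)&(im[...,2]<70)).astype(np.uint8)
m[:, :270]=0;m[:150]=0;m[235:]=0;m[:,330:]=0
v,u=np.nonzero(m);print("red",len(u),u.min(),u.max(),v.min(),v.max())
Q=onp(np.c_[u,v].astype(float),.156);r=np.hypot(*Q.T)
print("rmax",r.max(),r.min())
k=(r<.185)&(r>.03);vx,vy,a,b=cv2.fitLine(Q[k].astype(np.float32),cv2.DIST_HUBER,0,.01,.01).ravel()
print("pointer line angle",np.arctan2(vy,vx)%np.pi,"offset from hinge",a*vy-b*vx,"polar of mid", np.arctan2(Q[k,1].mean(),Q[k,0].mean()))
z=np.array(eval(sys.argv[2]))/8+[270,160]-.44 if len(sys.argv)>2 else None
if z is not None:
    for ye in(.130,):
        E=onp(z,ye);print("edge",E,"slope",np.arctan2(*(E[0]-E[1])[::-1]),"offset",)
cv2.imwrite('pics/ez.png',cv2.resize(S['color'][160:232,250+20:350,::-1],None,fx=8,fy=8,interpolation=cv2.INTER_CUBIC))
E
python3 m.py c_6.pkl
```

```text
red 84 278 318 162 226
rmax 0.2190882924404407 0.007898384228426111
pointer line angle 0.7996171 offset from hinge 0.0036226362 polar of mid 0.7648079911397193
```

View pics/ez.png

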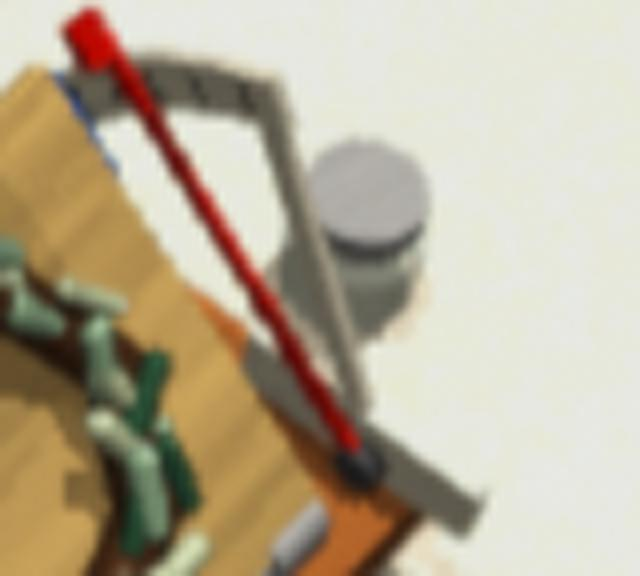

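```bash
python3 m.py c_6.pkl "[(47,68),(315,487),(190,290)]"
```

```text
red 84 278 318 162 226
rmax 0.2190882924404407 0.007898384228426111
pointer line angle 0.7996171 offset from hinge 0.0036226362 polar of mid 0.7648079911397193
edge [[0.1567 0.1475]
 [0.0046 0.0049]
 [0.0774 0.074 ]] slope 0.7534067797441459 offset
```

```bash
sed -i 's/for ye in(.130,)/for ye in(.130,.153,.156,.159)/' m.py; python3 m.py c_6.pkl "[(80,20),(356,462),(350,447)]"; python3 m.py c_6.pkl "[(132,80),(350,447)]"|tail -4
```

```text
red 84 278 318 162 226
rmax 0.2190882924404407 0.007898384228426111
pointer line angle 0.7996171 offset from hinge 0.0036226362 polar of mid 0.7648079911397193
edge [[ 0.1444  0.1894]
 [-0.0097  0.0417]
 [-0.0056  0.0485]] slope 0.7644551834983504 offset
edge [[ 0.1599  0.1524]
 [ 0.0008 -0.0002]
 [ 0.0051  0.0069]] slope 0.764455183498352 offset
edge [[ 0.1619  0.1475]
 [ 0.0022 -0.0057]
 [ 0.0064  0.0015]] slope 0.7644551834983515 offset
edge [[ 0.164   0.1427]
 [ 0.0036 -0.0111]
 [ 0.0078 -0.004 ]] slope 0.7644551834983523 offset
edge [[0.1346 0.1338]
 [0.0064 0.0015]] slope 0.8016096161670389 offset
edge [[ 0.1365  0.1289]
 [ 0.0078 -0.004 ]] slope 0.8016096161670389 offset
```

The kinematics put the board at 0.750 rad and the image edge says 0.753. The pointer reads 0.765 to 0.80, depending on the fit. I'll raise the board by 0.03 rad to land in the middle.

Emit:
{"api": "arm_command", "payload": {
  "deltas": [
    [0.0027,-0.0029,0,0],
    [0.0028,-0.0028,0,0],
    [0,0,0,0],
    [0,0,0,0],
    [0,0,0,0],
    [0,0,0,0],
    [0,0,0,0]
  ]
}}

```text
time: 13.02
tool_pos: [0.5903, -0.0055, 0.2327]
tcp_rot: [-1.571, 0.02, -0.02]
wrist_force: [-5.2, -0.1, 1.9]
width: 0.137
```

```bash
python3 -c "
from h import *
o=snap('7',('wrist','top','scene'))
cv2.imwrite('pics/tz7.png',cv2.resize(np.clip(o['top']['color'][125:220,200:335,::-1]*1.5,0,255).astype(np.uint8),None,fx=5.8,fy=5.8,interpolation=cv2.INTER_CUBIC))
"; python3 m.py c_7.pkl
```

```text
13.125 [ 0.5903 -0.0055  0.2327] [[ 0.9997  0.      0.026 ]
 [-0.026  -0.0001  0.9997]
 [ 0.     -1.     -0.0001]] [-5.9445 -0.3678  1.9509] 0.1329992485322604
red 84 278 318 162 226
rmax 0.2190882924404407 0.007898384228426111
pointer line angle 0.7942872 offset from hinge 0.0019178763 polar of mid 0.7638113885670651
```

View pics/ez.png

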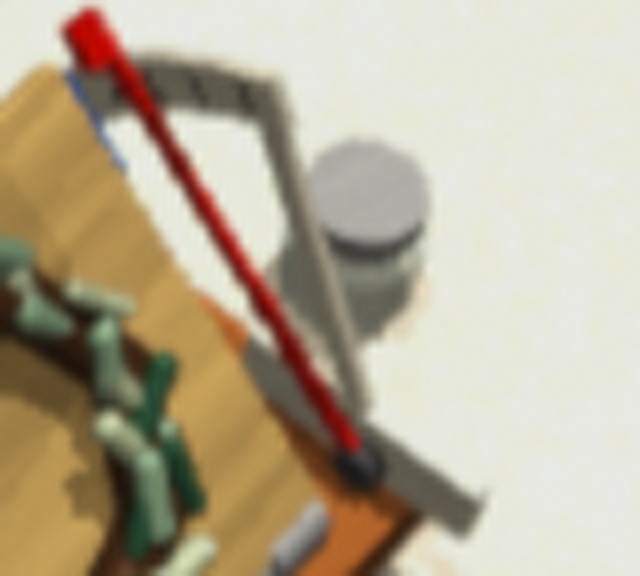

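View pics/tz7.png

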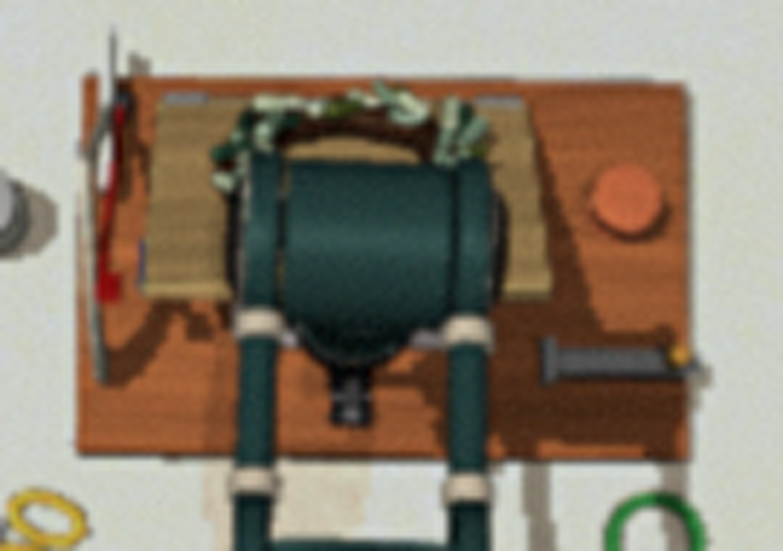

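View pics/scene_7.png

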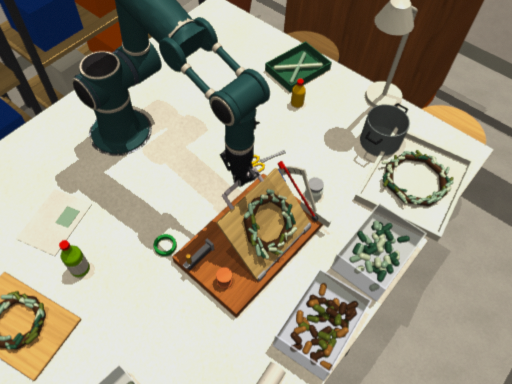

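The board edge and blue stripe (about (95,120) in the crop) run parallel to the pointer, which hasn't moved. The bolt is still drawn and the bystanders are in place, so I'm handing in.

```bash
python3 -c "
from workcell import sensors,job
s=sensors.read_state();print(s['joint_vel'],s['wrist_force'])
print(job.finish_job())"
```

```text
[-0.00025659 -0.0001363   0.00026675  0.00070596 -0.00011514  0.000475  ] [-5.85960633 -0.9107336   2.20710408]
the job is handed in; nothing more can be done
None
```

I drew the bolt back about 42 mm while the board lay flat. I then lifted the board by its bar handle to the red pointer and handed in at about 13 s, still gripping the bar at 50 N. The hand-in gave no verdict.

**Alignment:** the handle's travel puts the board at about 0.78 rad. Before the last 0.03 rad raise, the travel gave 0.750 and the scene picture 0.753. I did not re-measure the final angle from the picture, only saw the board's edge running parallel to the pointer.

**Where the checks disagreed:** the pointer measured 0.764 to 0.80 rad depending on how I fitted it, so I aimed for the middle. The misalignment should be about 0.02 rad or less, against the 0.08 allowed.

**Other final checks:** the arm was still, and the bolt looked drawn in the last pictures. I saw no shift in the pointer or the bystanders. The wrist carried about 6 N of sideways load, and its vertical reading was +2 N rather than the roughly −4 N seen mid-lift. I put that down to slight tension in the held bar and left it.

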